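Shut the open parts case and stack its companion on it

ROBOT

A 7-joint arm with a two-finger parallel gripper is mounted at the origin on the work surface. World frame = base frame: x ahead of the robot, y to its left, z up, the work surface at z = 0. Lengths are in m, angles in rad, forces in N, time in s.
With the tool pointing down it reaches from about 0.425 to 0.95 m from the base axis. Payload 16.7 kg.
Tool frame: the origin (TCP) lies midway between the tips of the shut fingers; the grasp point (between the pads) lies 19 mm behind it; x points along the fingers, y is the direction in which the jaws open and shut, and the axes are right-handed (so a half turn about x gives the same grasp; the last joint's range is limited). The gripper opens to 94 mm and grips with 3 to 60 N. Pads are 16 mm wide; open, the fingers measure 119 mm over their backs; the gripper's body (75 mm by 177 mm) begins 78 mm behind the grasp point.
Start: joints at [1.095, 0.426, 0.074, 1.606, -0.034, 1.111, -0.067], TCP at [0.216, -0.639, 0.205] pointing down, gripper open.
Joint ranges: [-2.85, 2.85], [-0.5, 2.14], [-1.23, 1.37], [0.21, 2.46], [-1.02, 4.16], [0.16, 2.05], [-2.73, 2.73]. Speed limits (rad/s): [1.89, 1.89, 2.39, 2.39, 3.01, 3.01, 3.01].

INTERFACE

Orientations are given as a unit quaternion [x, y, z, w].
In Python, from cell import * gives the robot as it stands. Calls block until the motion is done:
- movep(position, orientation): joint-space move of the TCP to a pose.
- servo_line(position, rot=None, speed=0.15, contact_N=None): straight line of the TCP; rot=None keeps the orientation; speed is the mean speed in m/s. With contact_N (N) it stops when the force on the tool has changed by that much, and returns True; else False.
- goto_joints(angles): joint-space move.
- move_gripper(opening, effort=None): finger opening in m; effort is the grip in N (None keeps the last); returns when the fingers have stopped.
- wait(seconds).
- inverse_kinematics(position, orientation): joint angles nearest the present ones, or None.
- read_camera(name): name is "scene" or "top"; returns the picture (400x640x3 uint8, red, green, blue); there is no depth.
- camera_model(name): a dict with "fov_y" (degrees; the focal length in pixels is half the picture's height over the tangent of half this angle, whatever the lens; pixels are square), "cx", "cy" (the principal point, pixels), "eye" and "rotation" of the camera in the world. Camera axes: x right, y down, z forward; pixel columns grow to the right and rows downward; lengths in m; the calibration is good to about 2 mm. A picture is of the moment at which its call begins. camera_model takes no time and is no camera call.
A pose or a line that the arm cannot do raises IKError and nothing moves.
- sign_off(): hands the job in, once; it reports no verdict.
Readings, each from a call of its own:
- get_t(): time.
- get_joint_positions(): joint angles.
- get_joint_vel(): joint speeds.
- get_joint_efforts(): joint torques, N m.
- get_tcp_pos(): TCP position.
- get_ee_rot(): TCP orientation.
- get_contact_force(): force on the tool from outside, world axes, zero at the start.
- get_wrist_torque(): the same for the moment, N m.
- get_grip_width(): finger opening in m.
Only numpy, scipy, OpenCV 4.12 (cv2) and the standard library are available. Lean on these libraries where they do the work, as an engineer would, in place of code of your own. Each camera call takes 0.05 s, during which the arm holds its last target. There are 200 camera calls.

TASK

Of the two grey parts cases standing on the bench, one has been left with its front catch hanging open: find it and snap that catch fully shut. Then lift the third case off the sloping rack and stack it on the case you have just shut, lowering it gently, so that it sits level and fully home with the recesses of its base locked over all the lid lugs. Leave the other case and the rest of the things on the bench where they are.

Things in the scene. Friction and masses are not known exactly. Their poses are not given: they have to be found in the camera images.
- case_a: Grey plastic lidded case, 124 deep (x) x 164 wide (y) x 62 mm high to the lid's flat, about 0.65 kg; three alike. Origin: centre of underside; z up through the lid, -x front with catch, +x hinge side. This one starts on the sloping rack, catch shut, front low and towards the robot, lid normal leaning 30 degrees towards the robot; its lid is held down only by its shut catch.
- case_b: One of the two like cases standing level on the bench, front roughly to the robot; frame as case_a. All lids carry four round tapered lugs, 23 mm diameter at the foot, 17 at the top, 7 mm high, at x = +-42, y = +-62 mm. All undersides have square pockets 26 x 26, 9 mm deep, at the same x, y. A case seated on another lies with its origin 62 mm above the lower origin; it fits either way round.
- case_c: The other of the two cases standing level on the bench. Same model and frame.
- grip_a (a point): Middle of case_a's fixed black grip bar, at (0, 0, 54 mm) in the case's frame, axes as the case's. The bar runs along y: 84 mm long, 14 mm thick (x), 14 high, its top 1 mm below the lid's flat. It crosses a well 84 x 84 mm sunk 33 mm deep in the lid, with 35 mm free on each side of the bar for the fingers, which close along x.
- catch_b (a joint): Angle of case_b's catch, rad: 0 shut (flap upright, hooked over the lid's keeper), growing to 1.1 as its top swings outward and down from the case's front. Snap action: above about 0.45 it stays where left, from there to about 0.25 it springs back open, under about 0.15 it pulls itself shut. Swinging the flap's top up and in round its arc takes about 1 N.
- catch_c (a joint): The same for case_c's catch.
- catch_a (a joint): The same for case_a's catch; it starts shut.
- catch_tip_b (a point): Point on the middle of the outer face of case_b's black catch flap, 36 mm from its pivot. The flap is 40 mm wide (y), 5 thick, 40 high; its pivot lies at x = -71, z = 18 mm in the case's frame. Site axes: z along the flap from pivot to top, -x out of its outer face. With the catch shut this point is at (-73.5, 0, 54 mm) in the case's frame.
- catch_tip_c (a point): The same point on case_c's catch.
- rack: Fixed wooden rack, origin on the bench under its middle; plywood shelf 210 mm wide, 165 along the slope, rising 30 degrees along the rack's +x (away from the robot): low edge 35 mm up at x = -75, back edge 117 mm up at x = +68 mm. Two stops 22 mm high (square to the shelf), 50 long, at y = +-62 mm on the low edge hold the case's front; its catch lies in the gap between them.
- chisel: Bystander: chisel lying on the bench between the two cases, 220 mm long along x, 25 mm high, origin below its middle.
- sanding_block: Bystander: cork sanding block 100 x 45 x 25 mm lying near the robot.
- tape: Bystander: roll of tape lying flat, 90 mm diameter, 24 mm high.
- varnish_jar: Bystander: glass jar 68 mm diameter, 85 mm high, standing at the back.
- glue_bottle: Bystander: bottle 60 mm diameter, 150 mm high, standing at the back.
- block_plane: Bystander: small metal plane, 150 x 46 x 41 mm, standing at the back.
Not all that is in view belongs to the job. Leave any turquoise look-alike of the case_b alone.

How it is judged:
On the way, in this order (a step that is already met when the one before it is completed fails the run):
1. the open catch is snapped shut, before anything stands on that case (value of joint catch_b below 0.1 rad), for 0.2 s.
2. the case from the rack is seated on the case just shut, recesses over the lugs (x of case_a in the frame of case_b between -0.004 and 0.004 m and y of case_a in the frame of case_b between -0.004 and 0.004 m and z of case_a in the frame of case_b between 0.059 and 0.0645 m and angle between the x axis of case_a and the x axis of case_b, either way round below 0.06 rad and angle between case_a's own z axis and vertical below 0.05 rad), for 0.2 s.
At the end, for the whole second after the job is handed in: The rack case sits on the case whose catch was open, locked over its lugs: centred within 4 mm, 59-64.5 mm above it, square within 0.06 rad, level within 0.05 rad, released, at rest; the lower case level on the bench (5 mm, 0.03 rad); both their catches shut (under 0.1 rad) (all of step 2 and value of joint each of catch_b, catch_a below 0.1 rad and height (world z) of case_b below 0.005 m and angle between case_b's own z axis and vertical below 0.03 rad and linear speed of case_a below 0.01 m/s); the robot touches nothing.
It fails at once if the other case on the bench is moved more than 20 mm (distance of case_c from where it was at the start of the episode above 0.02 m).
It fails at once if a bystander (chisel, sanding block, tape, plane, jar or bottle) is moved more than 40 mm (distance of any of chisel, sanding_block, tape, block_plane, varnish_jar, glue_bottle from where it was at the start of the episode above 0.04 m).
It fails at once if the case is dropped or slammed on the one below: it touches it while moving faster than 0.4 m/s (contact force between case_a and case_b above 0.5 N and linear speed of case_a above 0.4 m/s).
It also fails if it takes over 67 s, if anything falls off the work surface, if the arm or the gripper's body presses on something with over 40 N, if the wrist force passes 120 N, or if a joint passes its speed limit or range.

## Working session

There is one attempt and no reset: what is moved stays moved. The work goes in short steps, each a Python script; the robot and the scene stay as the last script left them, time stands still between calls to the robot, and variables do not carry over. Pictures are saved under pics/ and viewed, about 8 in all and at most 12, crops included, and the job is handed in when it is done.

```bash
ls; mkdir -p pics; python3 - <<'E'
from cell import *
import cv2
for n in("scene","top"):
    im=read_camera(n); cv2.imwrite(f"pics/{n}0.png",im[:,:,::-1]); print(camera_model(n))
print(get_t(),get_ee_rot())
E
```

```text
pics
{'fov_y': 43.259998762686166, 'cx': 313.26879206953276, 'cy': 187.1782689965699, 'eye': array([1.38744414, 0.35316791, 0.90111251]), 'rotation': array([ 0.5077137 ,  0.76037168, -0.34143838, -0.2179026 ])}
{'fov_y': 56.461808729931484, 'cx': 319.68275700829344, 'cy': 204.77638054736852, 'eye': array([ 0.4453201 , -0.00176525,  0.95975274]), 'rotation': array([-0.70309574,  0.70914647, -0.03544525,  0.03887534])}
0.1 [-0.69764297 -0.11504779  0.69785434 -0.11426994]
```

View pics/scene0.png

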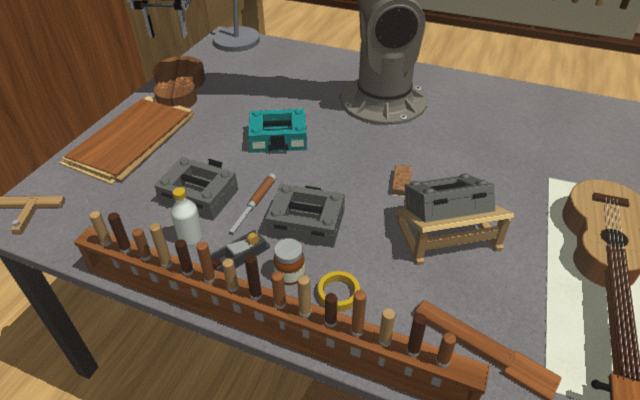

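View pics/top0.png

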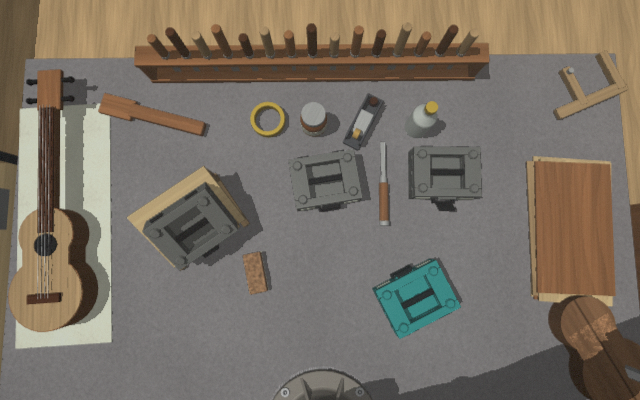

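The scene shows the robot at the top. There are two grey bench cases, top-view pixels (327,180) and (446,173), a turquoise look-alike at (416,298), and the rack case at (194,226). I'll enlarge both candidates' catches.

```bash
python3 - <<'E'
import cv2,numpy as np
t=cv2.imread("pics/top0.png");s=cv2.imread("pics/scene0.png")
a=cv2.resize(t[130:230,280:490],(798,380),interpolation=cv2.INTER_CUBIC)
b=cv2.resize(s[150:250,150:350],(798,399),interpolation=cv2.INTER_CUBIC)
cv2.imwrite("pics/c1.png",cv2.resize(np.vstack([a,b]),None,fx=.75,fy=.75))
a=cv2.resize(t[160:275,120:260],None,fx=4,fy=4,interpolation=cv2.INTER_CUBIC)
cv2.imwrite("pics/c2.png",a)
E
```

```text
(no output)
```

View pics/c1.png

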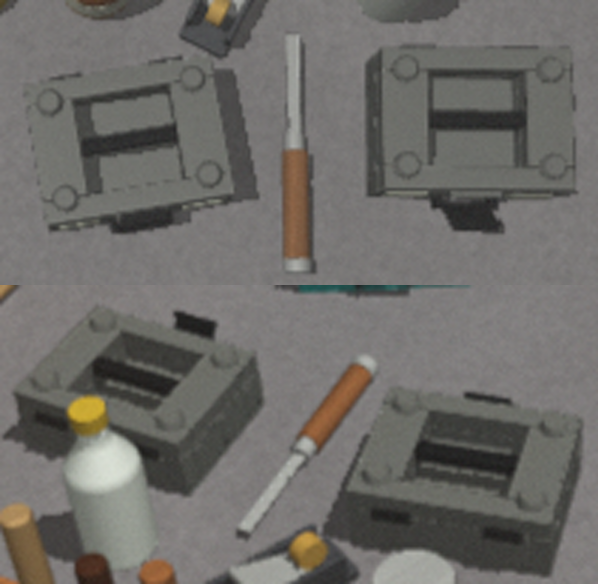

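View pics/c2.png

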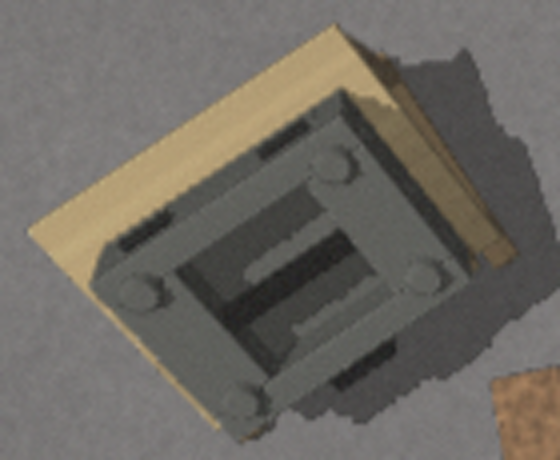

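Naming: the right-hand case at top (446,173), scene (198,185), has a flap standing well off its front (crop gap at (195,325)), so it is case_b. The one at (327,180) has its flap tight against the front, so it is case_c. The turquoise one is ruled out. Next I fit poses from the lug tops in both views and draw the projections as a check.

```bash
cat > h.py <<'E'
import numpy as np,cv2
from scipy.spatial.transform import Rotation as R
from scipy.optimize import least_squares
from cell import *
CM={n:camera_model(n) for n in("scene","top")}
def proj(n,P):
    m=CM[n]; f=200/np.tan(np.radians(m["fov_y"])/2)
    c=(np.atleast_2d(P)-m["eye"])@R.from_quat(m["rotation"]).as_matrix()
    return c[:,:2]/c[:,2:]*f+[m["cx"],m["cy"]]
# lug tops: front+y, front-y, back+y, back-y
L=np.array([[-42,62,69],[-42,-62,69],[42,62,69],[42,-62,69]])/1e3
def pose(yaw,tilt=0): return R.from_euler('z',yaw)*R.from_euler('y',-tilt)
def fit(obs,p0,tilt=0,freez=False):
    # obs: {view: 4x2}; p=x,y,yaw(,z)
    def res(p):
        P=pose(p[2],tilt).apply(L)+[p[0],p[1],p[3] if freez else 0]
        return np.concatenate([(proj(n,P)-o).ravel() for n,o in obs.items()])
    return least_squares(res,p0)
E
python3 - <<'E'
from h import *
top=np.array([[422.8,187.5],[474.4,188.2],[422.1,153.9],[473.3,154.2]])
sc=np.array([[225.3,173.7],[184.8,161.7],[207.5,193.5],[165.1,181.8]])
for o in({"top":top},{"scene":sc},{"top":top,"scene":sc}):
    r=fit(o,[.5,-.3,0]); print(r.x.round(4),r.fun.round(1))
b=r.x
ta=np.array([[181.25,260.75],[227,229.5],[155.75,233.25],[203.75,201.25]])
r=fit({"top":ta},[.45,.3,.8,.08],np.radians(30),True); print(r.x.round(4),r.fun.round(1)); a=r.x
s=cv2.imread("pics/scene0.png"); 
P=pose(a[2],np.radians(30)).apply(L)+a[[0,1,3]]
uv=proj("scene",P); print(uv.round(1))
x0,y0=390,160
c=cv2.resize(s[y0:260,x0:520],None,fx=6,fy=6,interpolation=cv2.INTER_CUBIC)
for q in uv: cv2.drawMarker(c,tuple(int(v) for v in ((q-[x0,y0]+.5)*6)),(0,0,255),0,12)
cv2.imwrite("pics/c3.png",c)
E
```

```text
[ 0.6192 -0.3098 -0.0191] [ 0.   0.3 -0.   0.1  0.1 -0.3 -0.1 -0.1]
[ 0.6247 -0.3058 -0.0083] [ 0.1 -0.3 -0.4 -0.1  0.1  0.7  0.2 -0.5]
[ 0.6208 -0.3088 -0.0149] [-0.3 -0.3 -0.4 -0.7 -0.4 -0.8 -0.6 -0.8 -0.2 -1.4 -0.3 -1.3 -0.3 -0.5
  0.1 -1.9]
[0.5043 0.3048 0.5955 0.0723] [-0.2 -0.1 -0.  -0.1  0.1  0.3  0.2 -0.1]
[[463.5 173.4]
 [413.9 180.7]
 [480.4 179.9]
 [427.4 187.8]]
```

View pics/c3.png

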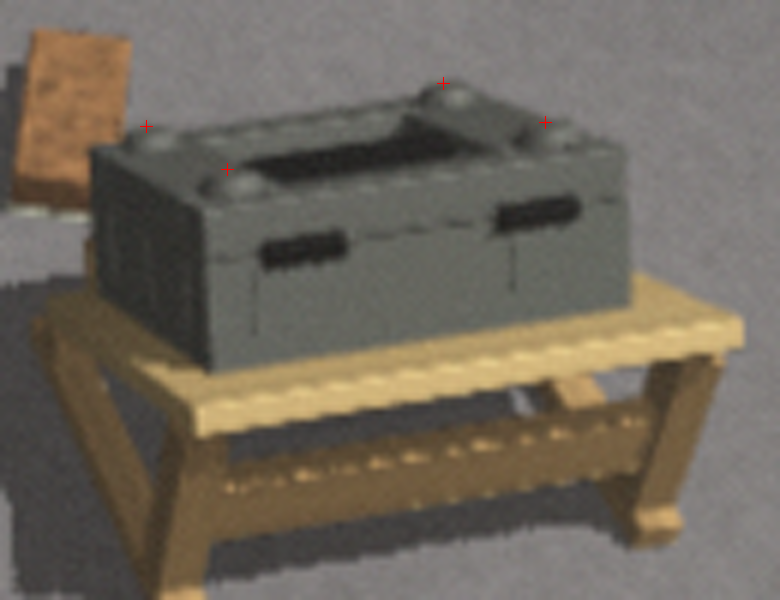

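The projected marks sit about 1 px up-left of the lugs seen in scene. That matches the half-pixel shift I ignored when scaling crops, so I'll correct it and refit with both views.

```bash
python3 - <<'E'
from h import *
top=np.array([[422.8,187.5],[474.4,188.2],[422.1,153.9],[473.3,154.2]])-.5
sc=np.array([[225.3,173.7],[184.8,161.7],[207.5,193.5],[165.1,181.8]])-.5
for o in({"top":top},{"scene":sc},{"top":top,"scene":sc}):
    r=fit(o,[.5,-.3,0]); print(r.x.round(4),r.fun.round(1))
ta=np.array([[181.25,260.75],[227,229.5],[155.75,233.25],[203.75,201.25]])-.5
sa=np.array([[448,90],[155,132],[550,128],[232,176]])/6+[390,160]-.5
for o in({"top":ta},{"scene":sa},{"top":ta,"scene":sa}):
    r=fit(o,[.45,.3,.8,.08],np.radians(30),True); print(r.x.round(4),r.fun.round(1))
E
```

```text
[ 0.6205 -0.3086 -0.0191] [ 0.   0.3 -0.1  0.1  0.1 -0.3 -0.1 -0.1]
[ 0.6235 -0.308  -0.0078] [ 0.1 -0.3 -0.4 -0.   0.1  0.7  0.2 -0.5]
[ 0.6215 -0.3087 -0.0147] [ 0.1 -0.1  0.  -0.5  0.  -0.6 -0.1 -0.6  0.2 -0.7  0.  -0.6  0.1  0.2
  0.5 -1.2]
[0.5054 0.3059 0.5955 0.0722] [-0.2 -0.1 -0.  -0.1  0.   0.3  0.2 -0.1]
[0.4977 0.3066 0.5913 0.0644] [ 0.1 -0.  -0.3  0.  -0.1  0.2  0.3 -0.1]
[0.5053 0.3068 0.5943 0.0707] [-0.4 -0.1 -0.3  0.  -0.1  0.3  0.   0.1  0.  -0.1 -0.7  0.1 -0.   0.1
 -0.   0. ]
```

Pose estimates: case_b at (0.621, -0.309), yaw -0.016. case_a's origin is at (0.505, 0.307, 0.071), yaw 0.594, and its height matches a shelf about 70 mm up the slope. Next I shut the catch with closed fingers.

```bash
cat >> h.py <<'E'
def tool(xdir,ydir):
    x=np.array(xdir,float);x/=np.linalg.norm(x); y=np.array(ydir,float); y-=x*(x@y); y/=np.linalg.norm(y)
    return R.from_matrix(np.c_[x,y,np.cross(x,y)])
def best(p,xdir,ydir):
    c=[]
    for s in(1,-1):
        q=tool(xdir,s*np.array(ydir)).as_quat(); j=inverse_kinematics(p,q)
        if j is not None: c.append((abs(j[6]),q))
    return min(c,key=lambda t:t[0])[1]
E
python3 - <<'E'
from h import *
Rb=pose(-.016); pb=np.array([.6212,-.3086,0])
g=lambda x,z: Rb.apply([x,0,z])+pb
yd=Rb.apply([0,1,0])
q=best(g(-.15,.12),[0,0,-1],yd)
move_gripper(0)
movep(g(-.15,.12),q); servo_line(g(-.15,.022),speed=.12)
print(get_t(),get_tcp_pos(),get_contact_force(),get_grip_width())
f0=np.array(get_contact_force())
for x in (-.1,-.09,-.086,-.083,-.081,-.0795):
    h=servo_line(g(x,.022),speed=.04,contact_N=8)
    print(x,h,(Rb.inv().apply(np.array(get_tcp_pos())-pb)).round(4),(get_contact_force()-f0).round(2))
    if h: break
cv2.imwrite("pics/s1.png",read_camera("scene")[:,:,::-1]); print(get_t())
E
```

```text
4.0583 [ 0.47156573 -0.30650107  0.02257641] [ 1.20718657  0.11130742 -0.03353548] 0.0004526091333231415
-0.1 False [-0.1002 -0.      0.022 ] [-1.3  -0.23  0.16]
-0.09 False [-0.0896  0.0001  0.0219] [-1.84  0.01  0.31]
-0.086 False [-0.0857  0.0001  0.022 ] [-1.73 -0.28 -0.19]
-0.083 False [-0.0828  0.0001  0.022 ] [-2.08  0.3   0.39]
-0.081 False [-0.0815 -0.0001  0.0219] [-5.3  -0.01  1.57]
-0.0795 False [-0.0799 -0.0001  0.0219] [-6.05 -0.91  2.56]
6.9083
```

```bash
python3 - <<'E'
from h import *
Rb=pose(-.016); pb=np.array([.6212,-.3086,0])
g=lambda x,z: Rb.apply([x,0,z])+pb
h=servo_line(g(-.0775,.022),speed=.03,contact_N=8); print(h,(Rb.inv().apply(np.array(get_tcp_pos())-pb)).round(4),get_contact_force().round(2))
servo_line(g(-.15,.03),speed=.15); servo_line(g(-.17,.16),speed=.25)
s=read_camera("scene"); t=read_camera("top"); cv2.imwrite("pics/s2.png",s[:,:,::-1]);cv2.imwrite("pics/t2.png",t[:,:,::-1])
a=cv2.resize(t[135:220,400:490],(635,600),interpolation=cv2.INTER_CUBIC)
b=cv2.resize(s[145:220,150:250],(800,600),interpolation=cv2.INTER_CUBIC)
o=np.hstack([cv2.resize(a,(400,378)),cv2.resize(b,(400,300)).copy() if 0 else cv2.copyMakeBorder(cv2.resize(b,(400,300)),0,78,0,0,0)])
cv2.imwrite("pics/c4.png",o[:,:,::-1]); print(get_t())
E
```

```text
False [-0.0776 -0.      0.0219] [-3.88 -0.25  0.76]
8.5667
```

View pics/c4.png

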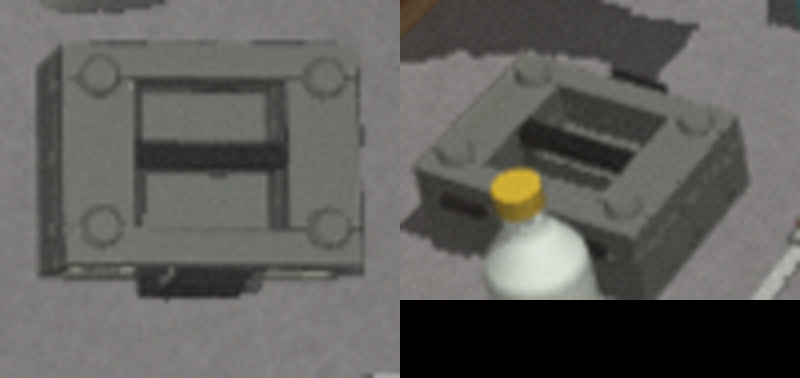

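The flap now looks tight against the front, as on case_c. I'll refit case_b and check the flap extent numerically.

```bash
python3 - <<'E'
from h import *
top=np.array([[102,226],[329,228],[98,76],[325,76]])/4.444+[400,135]-.5
sc=np.array([[298,120],[133,68],[223,203],[57,150]])/4+[150,145]-.5
for o in({"top":top},{"scene":sc},{"top":top,"scene":sc}):
    r=fit(o,[.62,-.3,0]); print(r.x.round(4),r.fun.round(1))
b=r.x;Rb=pose(b[2]);
for th in(0,.3,.6):
    out=[]
    for l in(0,.040):
        out.append(Rb.apply([-.071-np.sin(th)*l-.0025*np.cos(th),0,.018+np.cos(th)*l-.0025*np.sin(th)])+[b[0],b[1],0])
    print(th,proj("top",out).round(1).tolist(), proj("scene",out).round(1).tolist())
print("lid front edge",proj("top",Rb.apply([-.062,0,.062])+[b[0],b[1],0]))
# grasp reach test for case_a
pa=np.array([.5053,.3068,.0707]); Ra=pose(.594,np.radians(30))
for dz in(.0,.1):
  for s in(1,-1):
    x=Ra.apply([0,0,-1]); gp=pa+Ra.apply([0,0,.054+dz]); tcp=gp+x*.019
    q=tool(x,s*Ra.apply([1,0,0])).as_quat(); print(dz,s,tcp.round(3),inverse_kinematics(tcp,q))
E
```

```text
[ 0.625  -0.3086 -0.0153] [-0.2  0.1  0.3 -0.  -0.  -0.2 -0.1  0.1]
[ 0.6285 -0.3084 -0.0228] [-0.3 -0.2  0.4  0.6  0.1 -0.1 -0.2 -0.3]
[ 0.6263 -0.3089 -0.0184] [-0.1 -0.5  0.3 -0.5  0.2 -0.8  0.1 -0.4 -0.  -0.8  0.6  0.1  0.6 -0.8
  0.1 -0.8]
0 [[441.6, 200.5], [446.9, 198.6]] [[212.9, 175.2], [210.6, 163.7]]
0.3 [[441.6, 200.5], [446.7, 203.5]] [[212.9, 175.4], [213.2, 161.8]]
0.6 [[441.5, 200.4], [446.0, 208.0]] [[212.9, 175.7], [215.6, 161.2]]
lid front edge [[447.33794748 193.7123284 ]]
0.0 1 [0.491 0.297 0.101] [-0.24023538  0.23347673 -0.48666451  2.32482732  1.08035957  0.17548807
 -1.12487709]
0.0 -1 [0.491 0.297 0.101] [ 0.23589259  0.35926552 -1.0316904   2.30253865  1.3126785   0.36267432
  1.85591557]
0.1 1 [0.449 0.269 0.188] [-0.11620104 -0.02326372 -0.56245245  2.33593941  0.10495907  0.30508842
 -0.1795839 ]
0.1 -1 [0.449 0.269 0.188] [-1.59375938 -0.16535178  0.84634079  2.39982601  0.53417317  0.37381163
  2.56131329]
```

case_b is shut: the flap's lowest row, 201, matches angle 0 (0.3 rad would reach row 204). The push slid it about 5 mm, to (0.626, -0.309, yaw -0.018). Next I grasp case_a, with the jaws opened only 36 mm to fit the well.

```bash
python3 - <<'E'
from h import *
pa=np.array([.5053,.3068,.0707]); Ra=pose(.594,np.radians(30))
xd=Ra.apply([0,0,-1])
q=tool(xd,Ra.apply([1,0,0])).as_quat()
T=lambda d: pa+Ra.apply([0,0,.054+d])+xd*.019
move_gripper(.036)
q0=tool([0,0,-1],[1,0,0]).as_quat()
movep([.48,.05,.3],q0); print(get_joint_positions().round(2))
movep(T(.06),q); print(get_joint_positions().round(2),get_t())
print(inverse_kinematics(T(0),q))
h=servo_line(T(0),speed=.06,contact_N=6); print(h,Ra.inv().apply(get_tcp_pos()-pa).round(4),get_contact_force().round(2),get_joint_positions().round(3),get_t())
s=read_camera("scene"); t=read_camera("top"); cv2.imwrite("pics/t3.png",t[:,:,::-1]);cv2.imwrite("pics/s3.png",s[:,:,::-1])
o=np.hstack([cv2.resize(t[160:280,120:280],(400,300)),cv2.resize(s[130:250,380:540],(400,300))])
cv2.imwrite("pics/c5.png",o[:,:,::-1])
E
```

```text
[ 0.22  0.06 -0.47  1.88  0.03  1.22 -0.26]
[-0.04  0.09 -0.67  2.33  0.47  0.24 -0.52] 11.7667
[-0.24023538  0.23347673 -0.48666451  2.32482732  1.08035957  0.17548807
 -1.12487709]
False [ 0.0003 -0.0003  0.0352] [-0.12 -0.16  0.74] [-0.27   0.229 -0.453  2.326  1.06   0.168 -1.108] 12.9167
```

View pics/c5.png

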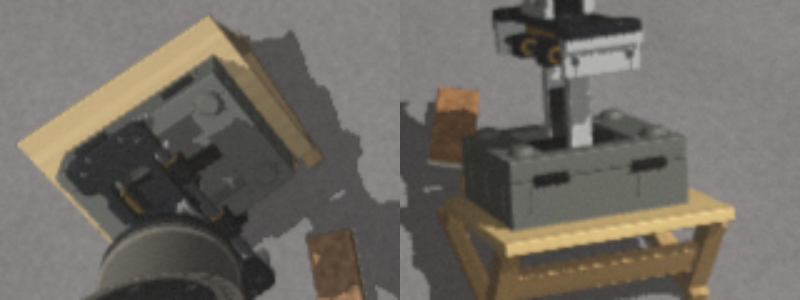

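The fingers straddle the bar inside the well with no contact. Grip and lift vertically, then level.

```bash
python3 - <<'E'
from h import *
move_gripper(.0,effort=50); wait(.2); print(get_grip_width(),get_contact_force().round(1))
p=get_tcp_pos()
servo_line(p+[0,0,.06],speed=.08); print(get_contact_force().round(1),get_grip_width())
servo_line(p+[0,0,.14],speed=.12)
q0=tool([0,0,-1],pose(.3).apply([1,0,0])).as_quat()
print(get_joint_positions().round(2),inverse_kinematics([.5,.15,.32],q0),get_t())
movep([.5,.15,.32],q0); print(get_joint_positions().round(2),get_t())
q1=tool([0,0,-1],pose(-.0184).apply([1,0,0])).as_quat()
pb=np.array([.6263,-.3087]); tgt=[*pb,.062+.054-.019+.13]
print(inverse_kinematics(tgt,q1))
movep(tgt,q1); print(get_joint_positions().round(2),get_t(),get_tcp_pos().round(4),get_grip_width(),get_contact_force().round(1))
wait(.3)
t=read_camera("top"); s=read_camera("scene"); cv2.imwrite("pics/t4.png",t[:,:,::-1]);cv2.imwrite("pics/s4.png",s[:,:,::-1])
# expected lugs of case_a
Pa=pose(-.0184).apply(L)+[get_tcp_pos()[0],get_tcp_pos()[1],get_tcp_pos()[2]+.019-.054]
ut,us=proj("top",Pa),proj("scene",Pa); print(ut.round(1).tolist(),us.round(1).tolist())
def crop(im,u,k):
    c=u.mean(0).astype(int)-[60,45]; c=np.maximum(c,0)
    o=cv2.resize(im[c[1]:c[1]+90,c[0]:c[0]+120],(480,360),interpolation=cv2.INTER_CUBIC); print(k,c)
    for v in u: cv2.drawMarker(o,tuple(int(x) for x in (v-c+.5)*4),(255,0,0),0,8)
    return o
cv2.imwrite("pics/c6.png",cv2.resize(np.hstack([crop(t,ut,'t'),crop(s,us,'s')]),(800,300))[:,:,::-1])
E
```

```text
0.013420988763943388 [-4.3 -3.6  3.2]
[ 0.1 -1.2 -6. ] 0.013372864379404109
[ 0.25  0.01 -0.92  2.17  0.1   0.44 -0.15] [ 0.35757462  0.16477405 -0.8586575   1.75487388  0.12993995  1.28081383
 -0.23167846] 15.4167
[ 0.36  0.17 -0.86  1.76  0.13  1.28 -0.23] 16.2583
[ 0.7631806   0.50749537 -0.57666698  1.49246445  0.28537988  1.22626111
  0.12911845]
[ 0.76  0.51 -0.58  1.49  0.28  1.23  0.13] 18.025 [ 0.6271 -0.3066  0.2278] 0.01329518652279891 [ 0.3 -0.6 -6.2]
[[449.3, 168.9], [514.7, 169.5], [448.1, 126.0], [512.7, 126.5]] [[212.9, 110.0], [168.1, 98.7], [192.0, 129.9], [145.7, 117.4]]
t [421 102]
s [119  68]
```

View pics/c6.png

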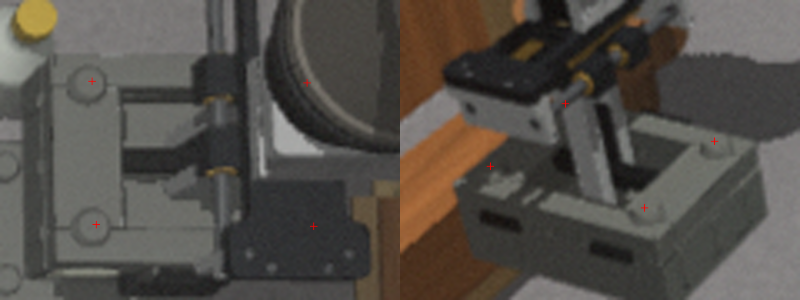

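The case is held level, with yaw matching. The two visible lugs at (87,85) and (92,228) in the crop sit 5 px left of their marks in top, and scene agrees. So case_a is about 2.8 mm too far +y in the hand. I'll correct for that, lower to 30 mm above, and re-check.

```bash
python3 - <<'E'
from h import *
print(get_tcp_pos().round(4))
servo_line([.6263,-.3112,.097+.03],speed=.08); wait(.4)
p=get_tcp_pos(); print(p.round(4),R.from_quat(get_ee_rot()).as_matrix().round(3).tolist(),get_contact_force().round(1),get_t())
t=read_camera("top"); s=read_camera("scene"); cv2.imwrite("pics/t5.png",t[:,:,::-1]);cv2.imwrite("pics/s5.png",s[:,:,::-1])
# expected if case_a were centred on b (fused fit), at this height
Pa=pose(-.0184).apply(L)+[.6263,-.3089,p[2]+.019-.054]
ut,us=proj("top",Pa),proj("scene",Pa); print(ut.round(1).tolist(),us.round(1).tolist())
def crop(im,c,u):
    o=cv2.resize(im[c[1]:c[1]+75,c[0]:c[0]+50],(400,600),interpolation=cv2.INTER_CUBIC)
    for v in u: cv2.drawMarker(o,tuple(int(x) for x in (v-c+.5)*8),(255,0,0),0,8)
    return o
c=ut[[0,2]].mean(0).astype(int)-[25,37]; d=us[[0,2]].mean(0).astype(int)-[25,37]; print(c,d)
cv2.imwrite("pics/c7.png",np.hstack([crop(t,c,ut),crop(s,d,us)])[:,:,::-1])
E
```

```text
[ 0.6264 -0.3085  0.2271]
[ 0.6263 -0.3112  0.1271] [[0.0, 1.0, -0.018], [-0.0, -0.018, -1.0], [-1.0, 0.0, 0.0]] [ 0.8  0.3 -5.6] 20.225
[[433.8, 178.2], [491.1, 178.7], [432.9, 140.4], [489.6, 140.8]] [[218.9, 144.8], [176.4, 133.0], [199.5, 165.3], [155.6, 152.3]]
[408 122] [184 118]
```

View pics/c7.png

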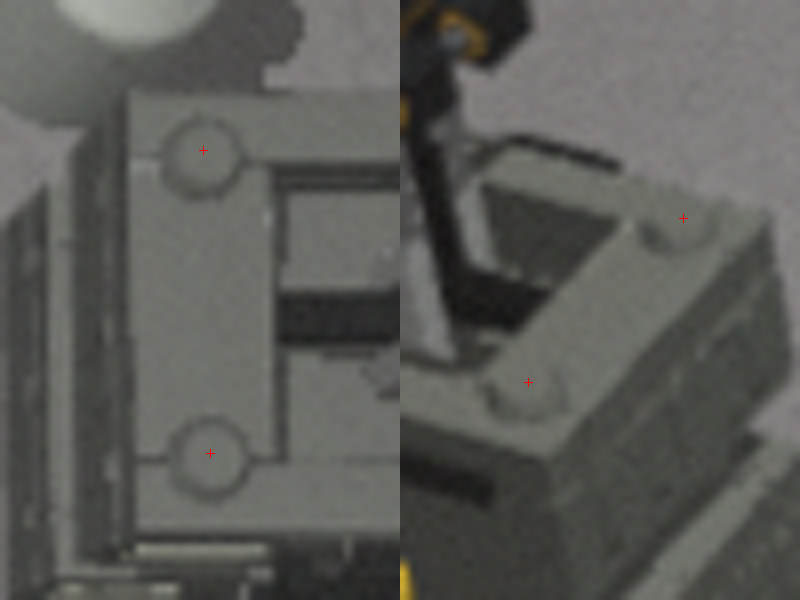

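Both views now place the lugs within about 0.5 mm of centred over case_b (crop lugs at (202,157) and (208,458), with residuals matching case_b's own fit). Lower gently.

```bash
python3 - <<'E'
from h import *
f0=get_contact_force()
for z in (.105,.101,.099,.0975,.0965):
    h=servo_line([.6267,-.3112,z],speed=.03,contact_N=10)
    p=get_tcp_pos(); print(z,h,p.round(4),(get_contact_force()-f0).round(1))
    if h: break
print(get_t())
E
```

```text
0.105 False [ 0.6268 -0.3112  0.1052] [-0.  -0.7 -0.2]
0.101 False [ 0.6266 -0.3112  0.1008] [-0.7 -1.1  0.2]
0.099 False [ 0.6267 -0.3112  0.0989] [-0.5 -1.3  0.1]
0.0975 False [ 0.6268 -0.3112  0.0977] [-0.2 -0.6  1.5]
0.0965 False [ 0.6269 -0.3112  0.0967] [-0.3 -0.8  2.5]
22.2417
```

```bash
python3 - <<'E'
from h import *
f0=get_contact_force()
for z in (.0955,.0945,.0935):
    h=servo_line([.6267,-.3112,z],speed=.02,contact_N=6)
    print(z,h,get_tcp_pos().round(4),(get_contact_force()-f0).round(1))
    if h: break
wait(.2); print(get_contact_force().round(1))
move_gripper(.036); wait(.3)
p=get_tcp_pos(); servo_line([p[0],p[1],.2],speed=.1); servo_line([.5,-.3,.3],speed=.25); 
movep([.45,0,.35],get_ee_rot()); wait(.3)
t=read_camera("top"); s=read_camera("scene"); cv2.imwrite("pics/t6.png",t[:,:,::-1]);cv2.imwrite("pics/s6.png",s[:,:,::-1])
Pa=pose(-.0184).apply(L)+[.6263,-.3089,.062]
ut,us=proj("top",Pa),proj("scene",Pa)
def crop(im,u):
    c=u.mean(0).astype(int)-[50,45]; print(c)
    o=cv2.resize(im[c[1]:c[1]+100,c[0]:c[0]+100],(400,400),interpolation=cv2.INTER_CUBIC)
    for v in u: cv2.drawMarker(o,tuple(int(x) for x in (v-c+.5)*4),(255,0,0),0,6)
    return o
cv2.imwrite("pics/c8.png",np.hstack([crop(t,ut),crop(s,us)])[:,:,::-1]); print(get_t())
E
```

```text
0.0955 False [ 0.627  -0.3112  0.0961] [-1.2  0.4  7.8]
0.0945 False [ 0.6271 -0.3113  0.0959] [-6.1  3.  19.2]
0.0935 False [ 0.6271 -0.3113  0.0958] [-10.2   4.2  29.5]
[-8.9  3.7 24.8]
[406 117]
[139 113]
27.6417
```

View pics/c8.png

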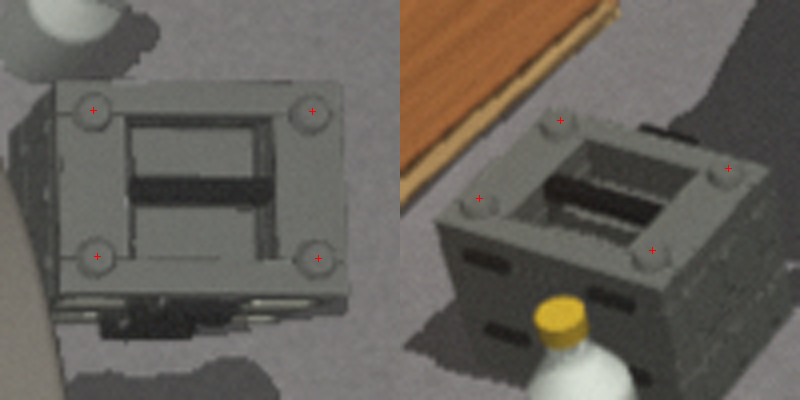

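case_a sits seated. It came up against a hard stop at the nominal height, all four lugs fall on their predicted marks (for 62 mm) with the same residual as case_b's fit, and the lower flap still ends at row 201 (shut). The arm is clear, so I'm handing in.

```bash
python3 -c "
from cell import *
print(get_t(),get_contact_force()); sign_off()"
```

```text
27.6417 [-0.56579831  0.03601746 -0.00767347]
the job is handed in; nothing more can be done
```

The open catch is shut and the rack case is stacked on that case, handed in at 27.6 s on the robot's clock; `sign_off()` gives no verdict.

- **Catch:** The open one was on the right-hand grey case in the top view. I pushed it shut with closed fingers. The flap image then matched angle 0, and still did after stacking. The push slid the case about 5 mm, so I measured it again.
- **Stacking:** I lifted the rack case by its bar, levelled it and corrected a 2–3 mm sideways offset in the hand. I then lowered it at 2–3 cm/s to a firm stop and let go.
- **Last checks:** All four lugs of the upper case lay within about 1 px (roughly 0.5–1 mm) of where a fully seated case should show, in both cameras. The case was level and square, and the arm was clear with no contact.

**What disagreed or was not checked:**
- The two cameras differed by about 3 mm in x throughout, so I compared the two cases within each camera.
- Pressing the case home reached about 30 N, more than I intended, because the 6 N contact stop did not trigger.
- I only looked at the rack case's own catch by eye.
- I did not re-measure the other case or the rest of the bench afterwards, though nothing was seen or felt to touch them.

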